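# Unclip the measuring cell of an optical analyser and stand it in the rinse tray

## Robot

A 6-joint arm with a two-finger parallel gripper is mounted at the origin on the work surface. World frame = base frame: x ahead of the robot, y to its left, z up, the work surface at z = 0. Lengths are in m, angles in degrees, forces in N, time in s.
With the tool pointing down it reaches from about 0.4 to 0.825 m from the base axis. Payload 7 kg.
Tool frame: the origin (TCP) lies midway between the tips of the shut fingers; the grasp point (between the pads) lies 19 mm behind it; z points along the fingers, y is the direction in which the jaws open and shut (so a half turn about z gives the same grasp; the last joint's range is limited). The gripper opens to 88 mm and grips with 3 to 60 N. Pads are 19 mm wide; open, the fingers measure 130 mm over their backs; the gripper's body (78 mm by 193 mm) begins 47 mm behind the grasp point.
Start: joints at [-57.118, 20.546, 0.682, 0, -70.136, -16.507], TCP at [0.19, -0.648, 0.227] pointing down, gripper open.
Joint ranges: [-176.03, 176.03], [-82.01, 121.73], [-58.28, 71.71], [-173.87, 95.51], [-174.79, -0.11], [-173.66, 173.66]. Speed limits (degrees/s): [136.94, 136.94, 172.46, 180, 180, 180].

## Interface

Orientations are given as [roll, pitch, yaw] about the fixed x, y, z axes, in that order (R = Rz(yaw) Ry(pitch) Rx(roll)).
In Python, from plant import sensors, cams, job gives the robot as it stands.
- The arm moves only by the tool move_arm, never from a script. Its argument "commands" is a list of rows, each a list of 7 numbers: the finger opening in cm, from 0 to 8.76, then the shift along the tool's x, y, z in cm, then the turn, a rotation vector about the tool's x, y, z in rad. In form: [[hand, x, y, z, wx, wy, wz], ...]. A call has exactly 8 rows; each row is the pose to reach, as a shift and turn from the pose commanded when the call began, along the tool's axes at that moment; what a row does not reach only later rows make up. A row lasts 1/8 s, in which the tool goes at most 62.5 mm and 10.7 degrees, less where a joint would pass 70% of its speed; a pose out of reach is approached as far as the arm can. A call with a gripper value outside its range is refused whole. The fingers move at their own pace and stop on an object; the grip force is fixed at half the most. Time passes only in rows, so rows that repeat a pose let the fingers close, or fill a call up. It gives the time, the measured TCP pose, the force and the opening at its end, in the units of the state.
- sensors.get_obs(): the state, without advancing time (a new reading comes with each control period).
- cams.snapshot(name): name is "side" or "top"; returns a dict with "frame" (480x640x3 uint8, red, green, blue), "camera_matrix" (3x3 intrinsics, pixels), "R" (3x3) and "t" (3): a world point X has camera coordinates R X + t. Camera axes: x right, y down, z forward; pixel columns grow to the right and rows downward; lengths in m; the calibration is good to about 2 mm. A picture is of the moment at which its call begins. There is no depth.
- job.close_job(): hands the job in, once; it reports no verdict.
The state is a dict: "clock": time; "joint_pos": joint angles; "qvel": joint speeds; "tau": joint torques, N m; "tool_pos": TCP position; "orientation": TCP orientation; "force": force on the tool from outside, world axes, zero at the start; "moment": the same for the moment, N m; "opening": finger opening in m.
Only numpy, scipy, OpenCV 4.12 (cv2) and the standard library are available. Lean on these libraries where they do the work, as an engineer would, in place of code of your own. Each camera call takes 0.05 s, during which the arm holds its last target.

## Task

Take the used measuring cell (orange handle) out of the analyser and stand it in the white rinse tray. Press the red thumb pad of its spring clip down just until the clip snaps over and stays open, feeling your way and never pressing hard on the machine; then lift the cell straight up out of its nest and set it down gently, upright on the tray's floor beside the blue-handled spare cell, and let go. Leave the clip open, and leave the spare cell and everything else on the bench undisturbed.

Things in the scene. Friction and masses are not known exactly. Their poses are not given: they have to be found in the camera images.
- analyser: the fixed optical analyser: blue base 300 mm wide (own y), 215 mm deep, top 45 mm above the bench; a black head on each side (|y| 61 to 147 mm, x -50 to 80 mm, up to 101 mm high), the cell's nest between them and a steel rocking spring clip on the nest's -x side, towards the robot. Origin: on the bench below the centre of the nest; z up. Over 20 N from the fingers anywhere on it is forcing it
- nest (a point): centre of the floor of the cell's nest, axes as the analyser's: an upright pocket 47 by 29 mm (x by y), floor 50 mm and rim 75 mm above the bench; the cell has 1.5 mm of play each way. Shut, the clip's hook and light sprung foot hold down the -x end of the cell's cap, close beside the handle; open, it stands back clear of the cell, at most 140 mm above the bench
- under_pad (a point): point on top of the blue base (45 mm above the bench) straight below the centre of the clip's red thumb pad, 28 mm (x) by 32 mm (y), 42 mm from the hinge line (along y). The pad sits on a stiff threaded stem, screwed where the last user left it: its top may lie anywhere from 87 to 109 mm above the bench, so find it by touch
- clip (a joint): angle of the clip, rad: 0 shut, 0.40 dead centre, 0.50 open against its stop, where it stays. Pressed straight down the pad resists with 2 to 3 N at once, rises to a peak of 6 to 14 N (most with the pad high) after 5 to 11 mm, then fades to nothing at 15 to 18 mm, where the over-centre spring throws the clip open by itself; let go earlier, it springs shut. Hard stop at 19 to 22 mm of pad travel
- cell: the measuring cell to take out, orange handle: 44 (x) by 26 (y) by 92 mm, glass between a steel foot and a steel cap whose top is 60 mm up; then a 10 mm stem and, from 68 to 92 mm up, a flat-sided handle 18 mm (x) by 14 mm (y). Origin: centre of the underside; z up. 0.1 to 0.2 kg. At the start it stands in the nest, its axes parallel to the analyser's.
- spare_cell: the spare cell, blue handle, standing in the rinse tray, to be left alone: 44 (x) by 26 (y) by 92 mm, glass between a steel foot and a steel cap whose top is 60 mm up; then a 10 mm stem and, from 68 to 92 mm up, a flat-sided handle 18 mm (x) by 14 mm (y). Origin: centre of the underside; z up. 0.1 to 0.2 kg. Its axes are parallel to the tray's.
- rinse_tray: white open tray fixed to the bench, 130 mm (own x) by 250 mm (own y) by 30 mm high, walls 4 mm, floor 4 mm above the bench. Origin: centre of the underside; z up. The spare cell stands within 55 mm of its centre along y.
- wash_bottle: translucent squeeze bottle with a bent spout, 64 mm diameter, 182 mm tall; a bystander. Origin: centre of the underside.
- beaker: glass beaker, 66 mm diameter, 85 mm tall; a bystander. Origin: centre of the underside.
- amber_jar_a: amber jar with a white cap, 58 mm diameter, 95 mm tall; a bystander. Origin: centre of the underside.
- amber_jar_b: amber jar with a white cap, like the other one; a bystander. Origin: centre of the underside.
- jar_cap_a: loose white screw cap lying flat, 48 mm diameter, 14 mm high; a bystander. Origin: centre of the underside.
- jar_cap_b: loose white screw cap, like the other one; a bystander. Origin: centre of the underside.

How it is judged:
By the outcome, as a careful person would: the job done as asked, in the order asked, and still so for the second after the job is handed in, with the robot touching nothing.
It also fails if it takes over 45 s, if anything falls off the work surface, if the arm or the gripper's body presses on something with over 40 N, if the wrist force passes 120 N, or if a joint passes its speed limit or range.

## Working session

There is one attempt and no reset: what is moved stays moved. The work goes in short steps, Python scripts to look and compute and a tool call to move; the robot and the scene stay as the last step left them, time stands still between calls to the robot, and variables do not carry over. Pictures are saved under pics/ and viewed, and the job is handed in when it is done.

Besides the shell and the picture viewer there is one more tool, called after "Request:" as a command line: name --pt "numbers of a row" for each row, then --argument value for the rest. move_arm: Moves the arm, as the interface text tells. Its arguments: {"type":"object","properties":{"commands":{"type":"array"}},"required":["commands"]}

```bash
ls; mkdir -p pics
cat > h.py <<'E'
import numpy as np,cv2,pickle
from plant import sensors,cams,job
def snap(n,f):
    s=cams.snapshot(n); cv2.imwrite('pics/%s.png'%f,s['frame'][:,:,::-1]); pickle.dump(s,open('pics/%s.pkl'%f,'wb')); return s
def load(f): return pickle.load(open('pics/%s.pkl'%f,'rb'))
def ray(s,u,v,z):
    K,R,t=map(np.array,(s['camera_matrix'],s['R'],s['t'])); d=R.T@np.linalg.inv(K)@[u,v,1]; c=-R.T@t
    return c+d*(z-c[2])/d[2]
def proj(s,X):
    K,R,t=map(np.array,(s['camera_matrix'],s['R'],s['t'])); p=K@(R@np.array(X)+t); return p[:2]/p[2]
def crop(f,x0,y0,w,h,k,o):
    im=cv2.imread('pics/%s.png'%f)[y0:y0+h,x0:x0+w]; cv2.imwrite('pics/%s.png'%o,cv2.resize(im,None,fx=k,fy=k,interpolation=cv2.INTER_CUBIC))
E
python3 - <<'E'
from h import *
for n in('top','side'):
    s=snap(n,n+'0'); print(n,-np.array(s['R']).T@s['t'],s['R'])
print(sensors.get_obs())
E
```

```text
pics
top [ 0.44110361 -0.0352627   1.06557472] [[-0.00834301 -0.99948555 -0.0309683 ]
 [-0.99754086  0.010474   -0.06930033]
 [ 0.06958904  0.03031397 -0.99711505]]
side [0.4944108  0.93793116 1.05594541] [[-0.99955062 -0.02835298 -0.00972949]
 [-0.01309241  0.70491376 -0.70917218]
 [ 0.0269656  -0.70872611 -0.70496819]]
{'clock': 0.1, 'joint_pos': array([-5.71184739e+01,  2.05880392e+01,  6.40745153e-01, -1.75316095e-02,
       -7.01360427e+01, -1.65081594e+01]), 'qvel': array([-0.00275291, -0.17376859,  0.0618662 ,  0.10975792,  0.0309271 ,
       -0.00967851]), 'tau': array([-1.07652035e-03, -5.84163308e+01,  2.93749684e+01,  7.01543346e+00,
        1.01821718e-02, -6.62909974e-05]), 'tool_pos': array([ 0.19015126, -0.64722209,  0.22572211]), 'orientation': array([ 1.79915415e+02, -7.87999993e-03, -1.63632597e+02]), 'force': array([ 0.19158117,  0.18881666, -0.11189704]), 'moment': array([0.02953395, 0.03197013, 0.04021879]), 'opening': 0.08726375447230679}
```

View pics/top0.png

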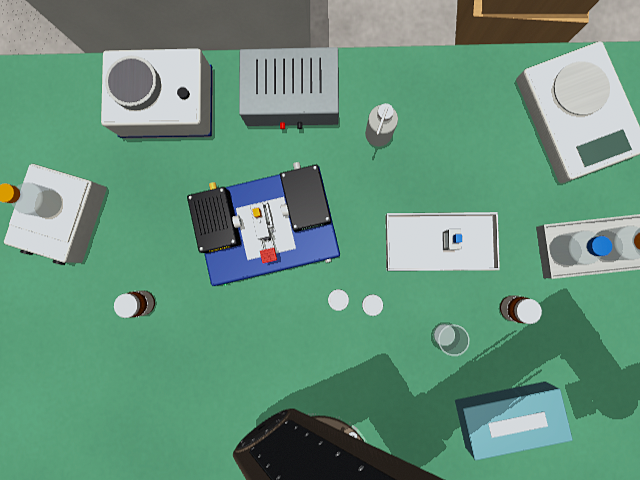

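View pics/side0.png

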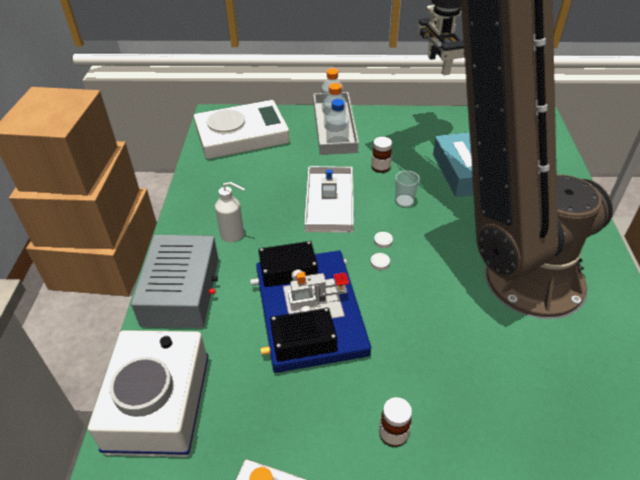

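The top view shows the analyser at about (263,225), with the red pad at (268,256) and the orange handle at (257,212). The tray spans u 387–498 and v 213–270, with the spare at (455,238). The wash bottle is at (380,122). I'll enlarge these areas next.

Run:
```python
from h import *
crop('top0',180,155,170,135,4.6,'c1'); crop('top0',380,205,126,72,6,'c2'); crop('side0',245,230,130,145,4.1,'c3'); crop('side0',295,155,70,85,7,'c4')
```

```text
(no output)
```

View pics/c1.png

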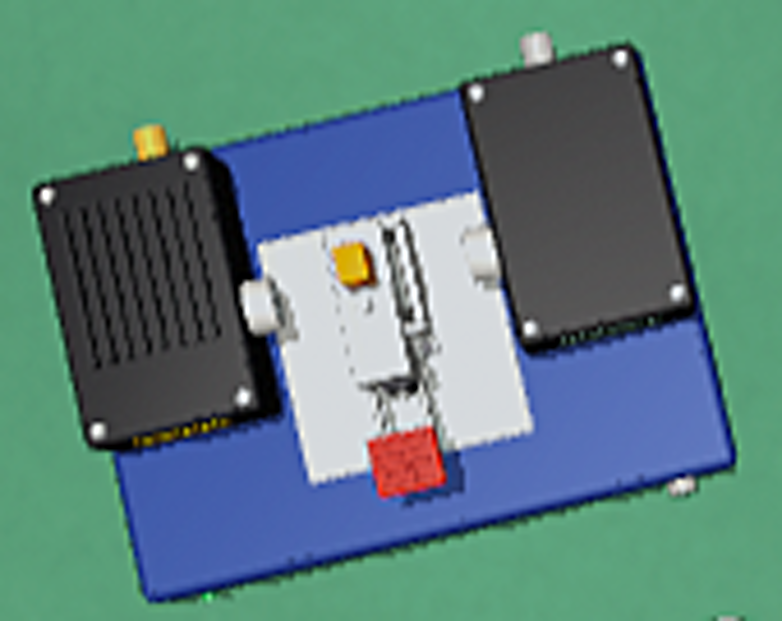

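View pics/c2.png

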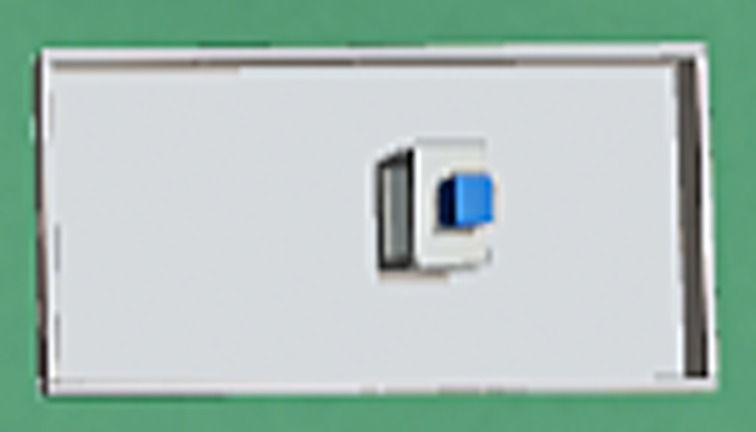

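View pics/c3.png

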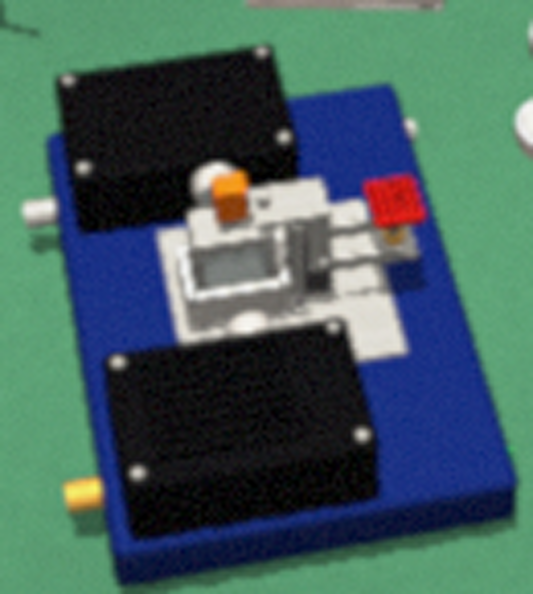

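View pics/c4.png

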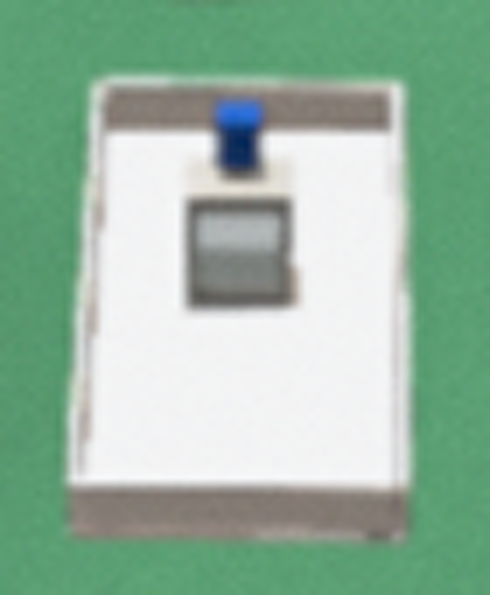

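```bash
cat > fit.py <<'E'
from h import *
from scipy.optimize import least_squares
st,ss=load('top0'),load('side0')
H=.101
def T(u,v):return(180+u/4.6,155+v/4.6)
def S(u,v):return(245+u/4.1,230+v/4.1)
P=[(st,T(35,186),(.08,.147,H)),(st,T(207,149),(.08,.061,H)),(st,T(461,86),(.08,-.061,H)),(st,T(634,44),(.08,-.147,H)),(st,T(693,305),(-.05,-.147,H)),(st,T(525,342),(-.05,-.061,H)),(st,T(90,442),(-.05,.147,H)),
(ss,S(58,75),(.08,-.147,H)),(ss,S(275,44),(-.05,-.147,H)),(ss,S(298,140),(-.05,-.061,H)),(ss,S(78,187),(.08,-.061,H)),(ss,S(107,358),(.08,.061,H)),(ss,S(345,322),(-.05,.061,H)),(ss,S(376,453),(-.05,.147,H)),(ss,S(131,489),(.08,.147,H))]
def w(p,X):
    c,s=np.cos(p[2]),np.sin(p[2]); return np.array([p[0]+c*X[0]-s*X[1],p[1]+s*X[0]+c*X[1],X[2]])
def f(p,PP): return np.concatenate([proj(s,w(p,X))-uv for s,uv,X in PP])
for PP in(P[:7],P[7:],P):
    r=least_squares(f,[.6,.1,.2],args=(PP,)); print(r.x,np.degrees(r.x[2]),np.abs(r.fun).max().round(2))
pa=r.x
if __name__=='__main__':
    for n,q in(('handle top',(0,0,.142)),('handle +x+y',(.009,.007,.142)),('handle -x-y',(-.009,-.007,.142))):
        print(n,(proj(st,w(pa,q))-(180,155))*4.6,(proj(ss,w(pa,q))-(245,230))*4.1)
    # pad: top corners at z .098 ; own frame
    c,s=np.cos(pa[2]),np.sin(pa[2])
    for z in(.087,.098,.109):
        for nm,sc,uvs in(('t',st,[T(368,440),T(437,427),T(445,485),T(379,498)]),('s',ss,[S(365,182),S(412,175),S(425,215),S(377,227)])):
            X=np.mean([ray(sc,*u,z) for u in uvs],0); d=X[:2]-pa[:2]; print(nm,z,X,[c*d[0]+s*d[1],-s*d[0]+c*d[1]])
    D=.03
    def T2(u,v):return(380+u/6,205+v/6)
    def S2(u,v):return(295+u/7,155+v/7)
    Q=[(st,T2(40,48),(.065,.125,D)),(st,T2(706,44),(.065,-.125,D)),(st,T2(715,386),(-.065,-.125,D)),(st,T2(45,394),(-.065,.125,D)),
     (ss,S2(95,80),(.065,-.125,D)),(ss,S2(404,82),(-.065,-.125,D)),(ss,S2(411,490),(-.065,.125,D)),(ss,S2(70,487),(.065,.125,D))]
    for QQ in(Q[:4],Q[4:],Q):
        r=least_squares(f,[.6,-.3,0],args=(QQ,)); print('tray',r.x,np.degrees(r.x[2]),np.abs(r.fun).max().round(2))
    pt=r.x
    c,s=np.cos(pt[2]),np.sin(pt[2])
    for nm,X in(('handle t',ray(st,*T2(473,198),.096)),('cap t',ray(st,*T2(450,204),.064)),('handle s',ray(ss,*S2(240,114),.096))):
        d=X[:2]-pt[:2]; print(nm,X,[c*d[0]+s*d[1],-s*d[0]+c*d[1]])
    for n,u,v,z in(('capA',338,300,.014),('capB',372,305,.014),('beaker rim',457,338,.085),('bottle',384,117,.16),('jar',132,305,.095),('jar2',526,311,.095)): print(n,ray(st,u,v,z))
E
python3 fit.py
```

```text
[0.56519397 0.11988406 0.22127951] 12.678382067808334 2.42
[0.56496554 0.1338486  0.2211365 ] 12.670187914704163 2.16
[0.56529511 0.12552724 0.21887897] 12.540841436636802 4.24
handle top [342.96873567 264.42537905] [232.47990868 181.0652674 ]
handle +x+y [323.37573017 248.48020147] [217.77175728 193.4129318 ]
handle -x-y [362.59414086 280.39692413] [247.04357226 168.83890221]
t 0.087 [0.47892479 0.10470936 0.087     ] [np.float64(-0.08882994927655011), np.float64(-0.0015671386017350394)]
s 0.087 [0.47905293 0.08853197 0.087     ] [np.float64(-0.09221756005128036), np.float64(-0.01738638010596393)]
t 0.098 [0.47849965 0.10313596 0.098     ] [np.float64(-0.08958658946500885), np.float64(-0.003010689433463925)]
s 0.098 [0.47922728 0.09817482 0.098     ] [np.float64(-0.08995356483688549), np.float64(-0.008011456182915752)]
t 0.109 [0.47807451 0.10156255 0.109     ] [np.float64(-0.0903432296534676), np.float64(-0.004454240265192842)]
s 0.109 [0.47940163 0.10781766 0.109     ] [np.float64(-0.08768956962249075), np.float64(0.001363467740132334)]
tray [ 0.50974408 -0.28160841 -0.00251046] -0.1438388503600997 0.38
tray [ 0.51007244 -0.27464677  0.00152415] 0.08732744185173737 0.29
tray [ 0.50986335 -0.28010048 -0.00112815] -0.06463829029850926 1.57
handle t [ 0.51180223 -0.30024636  0.096     ] [np.float64(0.0019616092992805066), np.float64(-0.02014367528195644)]
cap t [ 0.51203586 -0.30063558  0.064     ] [np.float64(0.0021956743208063584), np.float64(-0.020532635983758686)]
handle s [ 0.51253311 -0.29273123  0.096     ] [np.float64(0.0026840108521755768), np.float64(-0.012627724741233796)]
capA [ 0.3784447  -0.04441271  0.014     ]
capB [ 0.36660694 -0.12180559  0.014     ]
beaker rim [ 0.30157557 -0.29323542  0.085     ]
bottle [ 0.75384781 -0.14010612  0.16      ]
jar [0.37550419 0.39701396 0.095     ]
jar2 [ 0.35796969 -0.43467193  0.095     ]
```

```bash
cat > fit2.py <<'E'
from fit import *
L=[P[i] for i in(0,1,6)];R_=[P[i] for i in(2,3,4,5)];SR=P[7:11];SL=P[11:]
def g(q,*PP):
    # x,y,yaw, hL,hR, xmin
    out=[]
    for s,uv,X in PP:
        z={1:q[3],-1:q[4]}[int(np.sign(X[1]))] if X[2]==H else X[2]
        x=X[0] if X[0]!='m' else q[5]
        out.append(proj(s,w(q,(x,X[1],z)))-uv)
    return np.concatenate(out)
B=[(st,T(145,602),('m',.15,.045)),(st,T(736,465),('m',-.15,.045))]
BS=[(ss,S(514,487),('m',.15,.045)),(ss,S(390,85),('m',-.15,.045))]
for PP in (L+R_+B,SR+SL+BS,L+R_+SR+SL+B+BS):
    r=least_squares(g,[.565,.12,.22,.1,.1,-.12],args=PP); print(r.x.round(4),np.abs(r.fun).max().round(2)); print(r.fun.reshape(-1,2).round(1).tolist())
E
python3 fit2.py
```

```text
[0.56519397 0.11988406 0.22127951] 12.678382067808334 2.42
[0.56496554 0.1338486  0.2211365 ] 12.670187914704163 2.16
[0.56529511 0.12552724 0.21887897] 12.540841436636802 4.24
[ 0.5697  0.1236  0.2257  0.0783  0.067  -0.1273] 1.69
[[0.1, -0.6], [0.5, -1.7], [0.7, 1.0], [-0.3, 0.1], [-0.3, 0.1], [0.5, -0.1], [-0.9, 1.0], [-0.9, 0.7], [0.6, -0.6]]
[ 0.5656  0.1272  0.2196  0.0914  0.0934 -0.1193] 1.98
[[-0.5, -0.3], [0.3, -0.4], [1.5, 2.0], [-1.0, -1.1], [-1.1, -0.0], [0.8, -0.8], [1.7, -0.3], [-1.5, 1.5], [-0.0, 0.0], [-0.2, -1.4]]
[ 0.5666  0.1226  0.2182  0.0849  0.0882 -0.122 ] 2.87
[[-0.2, -0.2], [0.5, -1.1], [-0.0, 1.9], [-0.7, -0.5], [0.2, -0.4], [0.9, 0.8], [-1.5, 1.8], [-0.4, -0.2], [0.1, -0.3], [1.2, 2.0], [-1.0, -1.1], [-1.2, 0.1], [0.3, -0.6], [1.1, -0.2], [-1.7, 1.4], [-1.5, -0.6], [0.2, -1.0], [0.6, -1.9], [0.6, -2.9]]
```

Run:
```python
from fit import *
print(st['camera_matrix'],ss['camera_matrix'])
c,s=np.cos(.22),np.sin(.22)
for sc,uv,X in P:
  for z in (.101,.09):
    d=ray(sc,*uv,z)[:2]-[.565,.125]; print(sc is st,X,z,(1e3*np.array([c*d[0]+s*d[1],-s*d[0]+c*d[1]])).round(1),end=' ')
  print()
for sc,uv in((st,T(145,602)),(st,T(736,465)),(ss,S(514,487)),(ss,S(390,85))):
    d=ray(sc,*uv,.045)[:2]-[.565,.125]; print('base',(1e3*np.array([c*d[0]+s*d[1],-s*d[0]+c*d[1]])).round(1))
# white plate corners 
for sc,uv in [(st,T(*a)) for a in((258,243),(477,193),(533,430),(310,485))]+[(ss,S(*a)) for a in((158,230),(408,352))]:
    d=ray(sc,*uv,.046)[:2]-[.565,.125]; print('plate',(1e3*np.array([c*d[0]+s*d[1],-s*d[0]+c*d[1]])).round(1))
for sc,uv in((st,T(348,263)),(ss,S(232,181))):
    d=ray(sc,*uv,.142)[:2]-[.565,.125]; print('handle',(1e3*np.array([c*d[0]+s*d[1],-s*d[0]+c*d[1]])).round(1))
```

```text
[0.56519397 0.11988406 0.22127951] 12.678382067808334 2.42
[0.56496554 0.1338486  0.2211365 ] 12.670187914704163 2.16
[0.56529511 0.12552724 0.21887897] 12.540841436636802 4.24
[[456.10858296   0.         319.5470574 ]
 [  0.         456.10858296 240.89111934]
 [  0.           0.           1.        ]] [[566.2548747    0.         319.74037407]
 [  0.         566.2548747  239.62035213]
 [  0.           0.           1.        ]]
True (0.08, 0.147, 0.101) 0.101 [ 76.9 139.3] True (0.08, 0.147, 0.101) 0.09 [ 79.5 142.4] 
True (0.08, 0.061, 0.101) 0.101 [75.2 56.6] True (0.08, 0.061, 0.101) 0.09 [77.8 58.8] 
True (0.08, -0.061, 0.101) 0.101 [ 76.5 -65.9] True (0.08, -0.061, 0.101) 0.09 [ 79.1 -65.2] 
True (0.08, -0.147, 0.101) 0.101 [  77. -149.] True (0.08, -0.147, 0.101) 0.09 [  79.6 -149.2] 
True (-0.05, -0.147, 0.101) 0.101 [ -48.5 -147.9] True (-0.05, -0.147, 0.101) 0.09 [ -47.3 -148.1] 
True (-0.05, -0.061, 0.101) 0.101 [-47.4 -68.3] True (-0.05, -0.061, 0.101) 0.09 [-46.2 -67.6] 
True (-0.05, 0.147, 0.101) 0.101 [-46.5 139. ] True (-0.05, 0.147, 0.101) 0.09 [-45.2 142.1] 
False (0.
[... 300 characters left out ...]
08, -0.061, 0.101) 0.101 [ 79.5 -48.4] False (0.08, -0.061, 0.101) 0.09 [ 79.1 -58.3] 
False (0.08, 0.061, 0.101) 0.101 [79.1 71.1] False (0.08, 0.061, 0.101) 0.09 [78.8 62.6] 
False (-0.05, 0.061, 0.101) 0.101 [-45.3  72.4] False (-0.05, 0.061, 0.101) 0.09 [-47.1  63.9] 
False (-0.05, 0.147, 0.101) 0.101 [-43.8 155.6] False (-0.05, 0.147, 0.101) 0.09 [-45.5 148.1] 
False (0.08, 0.147, 0.101) 0.101 [ 78.  152.7] False (0.08, 0.147, 0.101) 0.09 [ 77.7 145.1] 
base [-122.8  144.5]
base [-123.2 -151.5]
base [-118.2  152. ]
base [-117.7 -143. ]
plate [36.7 52.6]
plate [ 35.9 -58.2]
plate [-84.2 -59.1]
plate [-85.5  53.2]
plate [ 37.  -56.1]
plate [-83.5  56.9]
handle [ 0.5 -1.9]
handle [0.6 0.4]
```

```bash
cat >> h.py <<'E'
from scipy.spatial.transform import Rotation as Ro
def Rr(o): return Ro.from_euler('xyz',o,degrees=True)
def go(xyz,yaw,tilt=True):
    o=sensors.get_obs(); R=Rr(o['orientation']); d=R.inv().apply(np.array(xyz)-o['tool_pos'])*100
    R2=Rr([180,0,yaw]); rv=(R.inv()*R2).as_rotvec()
    print('clock',o['clock'],'pos',o['tool_pos'].round(4),'ori',o['orientation'].round(2),'F',o['force'].round(2),'open',round(o['opening'],4))
    print('shift cm',d.round(3),'rv',rv.round(4)); return d,rv
E
python3 -c "
from h import *
go((.478,.102,.16),-167.4); go((.36,-.25,.2),-165)"
```

```text
clock 0.1 pos [ 0.1902 -0.6472  0.2257] ori [ 1.7992e+02 -1.0000e-02 -1.6363e+02] F [ 0.19  0.19 -0.11] open 0.0873
shift cm [-48.732  63.765   6.66 ] rv [ 0.0015 -0.0002  0.0658]
clock 0.1 pos [ 0.1902 -0.6472  0.2257] ori [ 1.7992e+02 -1.0000e-02 -1.6363e+02] F [ 0.19  0.19 -0.11] open 0.0873
shift cm [-27.49   33.322   2.618] rv [ 0.0015 -0.0002  0.0239]
```

Request:
move_arm --pt "5 -3.5 4.6 0 0 0 0" --pt "3 -7.2 9.5 0 0 0 0.01" --pt "0 -11 14.4 0 0 0 0.02" --pt "0 -14.8 19.4 0 0 0 0.03" --pt "0 -18.6 24.4 0 0 0 0.04" --pt "0 -22.4 29.3 0 0 0 0.05" --pt "0 -26.2 34.3 0 0 0 0.06" --pt "0 -30 39.2 0 0 0 0.066"

```text
clock: 1.1
tool_pos: [0.3677, -0.185, 0.2267]
orientation: [-180.0, 0.0, -167.4]
force: [2.1, 0.5, 0.6]
opening: 0.0129
```

```bash
python3 -c "
from h import *
go((.478,.102,.16),-167.4); print(sensors.get_obs()['joint_pos'])"
```

```text
clock 1.1 pos [ 0.3677 -0.185   0.2267] ori [-1.7999e+02  4.0000e-02 -1.6743e+02] F [2.13 0.45 0.6 ] open 0.0129
shift cm [-17.005  25.614   6.68 ] rv [-0.0001  0.0007 -0.0005]
[ 1.05858461e+00 -5.49100987e+00 -3.00773702e+01 -3.22696957e-03
 -6.53737225e+01 -7.84838207e+01]
```

Request:
move_arm --pt "0 -3 4.5 0 0 0 0" --pt "0 -6 9 0.5 0 0 0" --pt "0 -9 13.5 1.5 0 0 0" --pt "0 -12 18 3 0 0 0" --pt "0 -15 22.6 4.8 0 0 0" --pt "0 -16.8 25.6 6 0 0 0" --pt "0 -16.9 25.8 6 0 0 0" --pt "0 -16.9 25.8 6 0 0 0"

```text
clock: 2.1
tool_pos: [0.4759, 0.1015, 0.1663]
orientation: [-180.0, -0.1, -167.4]
force: [-0.6, -0.3, -0.5]
opening: 0.0004
```

```bash
python3 -c "
from h import *
go((.478,.102,.16),-167.4);
for n in('side','top'):
  s=snap(n,n+'1'); print(proj(s,sensors.get_obs()['tool_pos']))
crop('side1',245,190,150,185,3.2,'c5')
crop('top1',180,155,170,135,4.6,'c6')"
```

```text
clock 2.1 pos [0.4759 0.1015 0.1663] ori [-1.7998e+02 -5.0000e-02 -1.6738e+02] F [-0.64 -0.34 -0.5 ] open 0.0004
shift cm [-0.213 -0.     0.632] rv [-0.0004 -0.0009  0.0004]
[343.32564482 258.7096195 ]
[264.61623735 255.46450746]
```

View pics/c5.png

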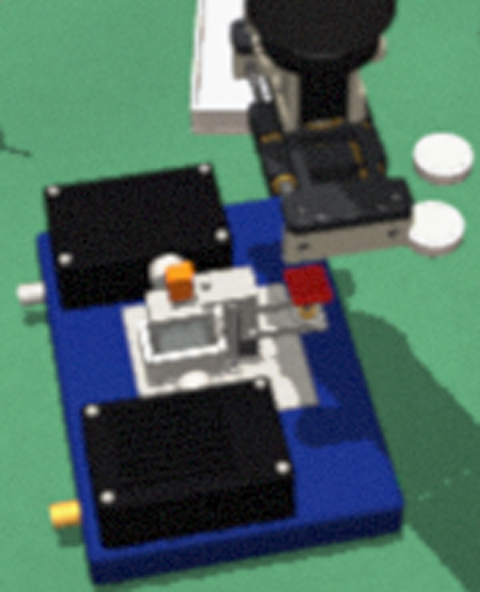

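View pics/c6.png

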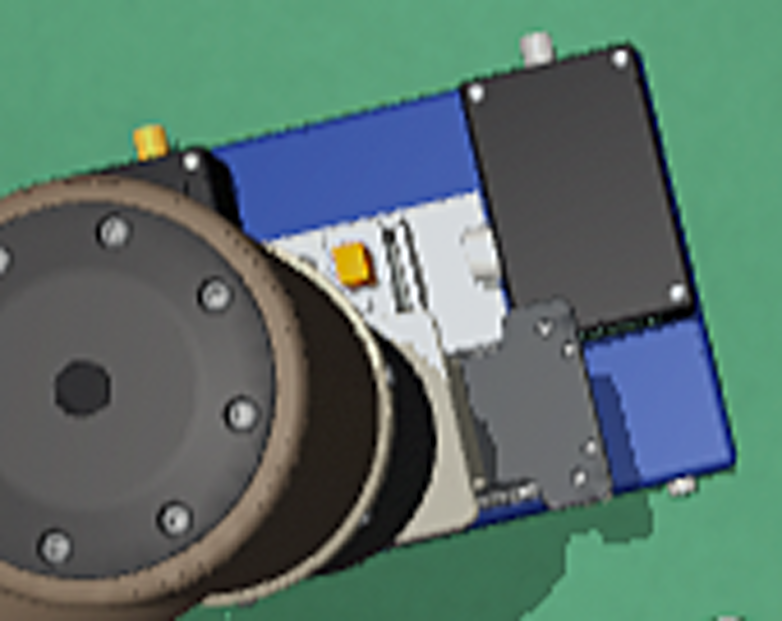

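```bash
python3 -c "
from h import *
s=load('side1'); t=load('top1'); p=np.array([.4759,.1015,.1663]); R=Rr([180,0,-167.4])
for y in(-.0965,.0965):
 for x in(-.039,.039):
  for z in (-.066,-.09):
   X=p+R.apply([x,y,z]); print(x,y,z,X.round(3),'side',((proj(s,X)-[245,190])*3.2).round(0),'top',((proj(t,X)-[180,155])*4.6).round(0))
"
```

```text
-0.039 -0.0965 -0.066 [0.535 0.016 0.232] side [230.  61.] top [577. 307.]
-0.039 -0.0965 -0.09 [0.535 0.016 0.256] side [229.  35.] top [573. 300.]
0.039 -0.0965 -0.066 [ 0.459 -0.001  0.232] side [341.  46.] top [621. 497.]
0.039 -0.0965 -0.09 [ 0.459 -0.001  0.256] side [342.  19.] top [618. 495.]
-0.039 0.0965 -0.066 [0.493 0.204 0.232] side [289. 269.] top [109. 416.]
-0.039 0.0965 -0.09 [0.493 0.204 0.256] side [289. 242.] top [ 91. 413.]
0.039 0.0965 -0.066 [0.417 0.187 0.232] side [414. 250.] top [149. 607.]
0.039 0.0965 -0.09 [0.417 0.187 0.256] side [416. 223.] top [133. 609.]
```

Request:
move_arm --pt "0 -0.2 0 1.5 0 0 0" --pt "0 -0.2 0 3 0 0 0" --pt "0 -0.2 0 4 0 0 0" --pt "0 -0.2 0 4.8 0 0 0" --pt "0 -0.2 0 5.2 0 0 0" --pt "0 -0.2 0 5.3 0 0 0" --pt "0 -0.2 0 5.4 0 0 0" --pt "0 -0.2 0 5.4 0 0 0"

```text
clock: 3.2
tool_pos: [0.4784, 0.1023, 0.1128]
orientation: [180.0, 0.0, -167.4]
force: [-0.5, 0.2, -0.4]
opening: 0.0004
```

```bash
python3 -c "
from h import *
go((.478,.102,.108),-167.4)"
```

```text
clock 3.2 pos [0.4784 0.1023 0.1128] ori [ 1.7999e+02  3.0000e-02 -1.6740e+02] F [-0.54  0.18 -0.44] open 0.0004
shift cm [ 0.04  -0.017  0.48 ] rv [ 0.0002  0.0005 -0.    ]
```

Next I feel downward 4 mm per call.

Request:
move_arm --pt "0 0 0 0.1 0 0 0" --pt "0 0 0 0.2 0 0 0" --pt "0 0 0 0.25 0 0 0" --pt "0 0 0 0.3 0 0 0" --pt "0 0 0 0.35 0 0 0" --pt "0 0 0 0.4 0 0 0" --pt "0 0 0 0.4 0 0 0" --pt "0 0 0 0.4 0 0 0"

```text
clock: 4.2
tool_pos: [0.478, 0.1021, 0.1088]
orientation: [-180.0, -0.0, -167.4]
force: [-3.4, -0.7, 5.0]
opening: 0.0003
```

Request:
move_arm --pt "0 0 0 0.1 0 0 0" --pt "0 0 0 0.15 0 0 0" --pt "0 0 0 0.2 0 0 0" --pt "0 0 0 0.25 0 0 0" --pt "0 0 0 0.3 0 0 0" --pt "0 0 0 0.3 0 0 0" --pt "0 0 0 0.3 0 0 0" --pt "0 0 0 0.3 0 0 0"

```text
clock: 5.2
tool_pos: [0.4772, 0.1016, 0.106]
orientation: [-180.0, -0.1, -167.4]
force: [-8.0, -0.2, 10.8]
opening: 0.0002
```

Contact is at about z 0.109–0.110. There is also a sideways drag, because the pad swings towards −x as it rocks. I'll follow it outward to relieve that drag.

Request:
move_arm --pt "0 0.05 0 0 0 0 0" --pt "0 0.1 0 0 0 0 0" --pt "0 0.15 0 0 0 0 0" --pt "0 0.2 0 0 0 0 0" --pt "0 0.2 0 0 0 0 0" --pt "0 0.2 0 0 0 0 0" --pt "0 0.2 0 0 0 0 0" --pt "0 0.2 0 0 0 0 0"

```text
clock: 6.2
tool_pos: [0.4771, 0.1018, 0.1063]
orientation: [-180.0, 0.1, -167.4]
force: [-0.8, -1.6, 6.8]
opening: 0.0002
```

Request:
move_arm --pt "0 0.04 0 0.05 0 0 0" --pt "0 0.08 0 0.1 0 0 0" --pt "0 0.12 0 0.15 0 0 0" --pt "0 0.16 0 0.2 0 0 0" --pt "0 0.2 0 0.25 0 0 0" --pt "0 0.24 0 0.3 0 0 0" --pt "0 0.24 0 0.3 0 0 0" --pt "0 0.24 0 0.3 0 0 0"

```text
clock: 7.2
tool_pos: [0.4751, 0.1014, 0.1035]
orientation: [-180.0, 0.1, -167.4]
force: [0.1, -1.5, 6.2]
opening: 0.0005
```

Request:
move_arm --pt "0 0.05 0 0.07 0 0 0" --pt "0 0.1 0 0.14 0 0 0" --pt "0 0.15 0 0.21 0 0 0" --pt "0 0.2 0 0.28 0 0 0" --pt "0 0.25 0 0.35 0 0 0" --pt "0 0.28 0 0.4 0 0 0" --pt "0 0.28 0 0.4 0 0 0" --pt "0 0.28 0 0.4 0 0 0"

```text
clock: 8.2
tool_pos: [0.4713, 0.1008, 0.0986]
orientation: [180.0, 0.0, -167.4]
force: [1.2, 0.4, 4.1]
opening: 0.0007
```

Request:
move_arm --pt "0 0.03 0 0.05 0 0 0" --pt "0 0.06 0 0.1 0 0 0" --pt "0 0.09 0 0.15 0 0 0" --pt "0 0.12 0 0.2 0 0 0" --pt "0 0.15 0 0.25 0 0 0" --pt "0 0.17 0 0.3 0 0 0" --pt "0 0.17 0 0.3 0 0 0" --pt "0 0.17 0 0.3 0 0 0"

```text
clock: 9.2
tool_pos: [0.4693, 0.1001, 0.0955]
orientation: [-180.0, -0.0, -167.4]
force: [-0.3, 0.1, 2.3]
opening: 0.0005
```

Request:
move_arm --pt "0 0.02 0 0.04 0 0 0" --pt "0 0.04 0 0.08 0 0 0" --pt "0 0.06 0 0.12 0 0 0" --pt "0 0.08 0 0.16 0 0 0" --pt "0 0.1 0 0.2 0 0 0" --pt "0 0.1 0 0.2 0 0 0" --pt "0 0.1 0 0.2 0 0 0" --pt "0 0.1 0 0.2 0 0 0"

```text
clock: 10.2
tool_pos: [0.4686, 0.1, 0.0936]
orientation: [180.0, -0.0, -167.4]
force: [-0.6, 0.2, -0.8]
opening: 0.0004
```

```bash
python3 -c "
from h import *
snap('side','side2')
crop('side2',245,190,150,185,3.2,'c7')"
```

```text
(no output)
```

View pics/c7.png

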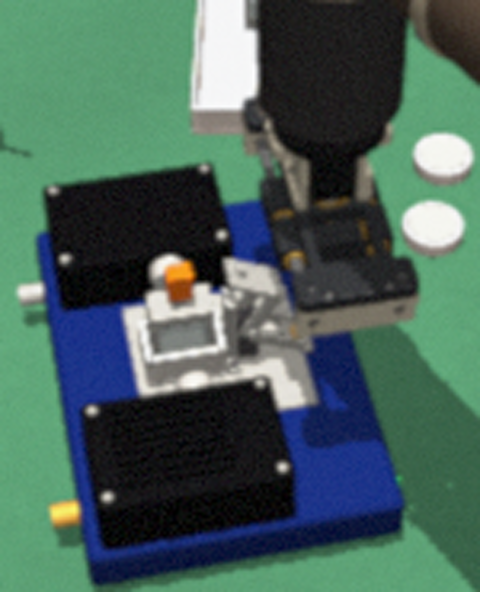

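The clip stands tilted open in this view, at crop (260,300). Now I lift straight up.

Request:
move_arm --pt "0 0 0 -0.5 0 0 0" --pt "0 0 0 -2 0 0 0" --pt "0 0 0 -4 0 0 0" --pt "0 0 0 -6.5 0 0 0" --pt "0.5 0 0 -9 0 0 0" --pt "2 0 0 -10.5 0 0 0" --pt "4 -2.5 0 -10.5 0 0 0" --pt "4 -5 0 -10.5 0 0 0"

```text
clock: 11.25
tool_pos: [0.5179, 0.1111, 0.199]
orientation: [180.0, 0.0, -167.4]
force: [0.9, 0.0, -0.2]
opening: 0.0297
```

Run:
```python
from h import *
for n in('side','top'): snap(n,n+'3')
crop('side3',255,230,120,120,6,'c8')
crop('top0',245,200,35,35,16,'c9')
im=cv2.imread('pics/top0.png')[205:220,250:264]
print(im[:,:,2]); print(im[:,:,1]); print(im[:,:,0])
go((.566,.124,.19),-167.4)
```

```text
[[191 217 210 219 221 219 218 217 215 215 215 219 235  61]
 [182 220 218 217 216 216 215 215 216 216 216 218 235  67]
 [171 217 215 216 181 216 205 218 185 202 219 219 232 100]
 [154 217 217 217 197 218 211 220 207 140 206 221 226 180]
 [195 194 218 218 218 217 217 219 232  66 153 225 224 225]
 [218 180 219 218 216 216 216 219 231  94 100 190 224 235]
 [216 203 185 217 217 216 216 218 227 150  82 151 225 232]
 [217 199 197 218 217 216 216 217 223 218  83 141 226 228]
 [217 174 209 219 217 216 216 216 221 237  88 120 227 224]
 [216 202 164 218 218 218 218 219 225 241  84 116 230 224]
 [215 218 193 214 221 224 226 230 200 179  81  93 191 224]
 [215 217 205 216 187 160 170 176 127  71  96 104 149 225]
 [214 217 164 214 203 132 104 102 118 134 123 137 189 222]
 [215 216 194 187 221 209 132 142 191 208 203 202 214 219]
 [214 215 217 192 217 221 198 202 216 223 194 220 217 216]]
[[194 221 213 222 225 223 223 221 220 219 219 223 239  63]
 [185 224 222 222 223 224 224 224 224 223 221 222 239  67]
 [173 222 223 226 181 199 186 198 163 206 225 224 236 100]
 [156 225 204 195 158 172 162 176 129
[... 1033 characters left out ...]
21 149   7   0   2  15  23  47   0   0 163 237 241]
 [224 209 231  44   0  11  21  26  37   0   0 146 241 237]
 [224 185 245  39   0  11  25  28  36   0   0 100 243 233]
 [222 213 191 123  10  10  25  34  49  26   0  79 248 233]
 [221 228 216 146  26   7   0   0   4  23   0  31 205 234]
 [220 226 216 222  66   0   0   0   0   0  15  45 152 234]
 [219 225 168 231 217 119  48  61 101 139 115 125 197 231]
 [220 224 202 193 235 219 130 135 200 222 215 211 223 227]
 [220 222 225 196 224 230 207 211 225 232 203 228 225 224]]
clock 11.35 pos [0.5189 0.1113 0.1981] ori [-1.7998e+02 -2.0000e-02 -1.6742e+02] F [ 0.3   0.03 -0.06] open 0.0369
shift cm [-4.87   0.212  0.807] rv [-0.0004 -0.0003 -0.0004]
```

View pics/c8.png

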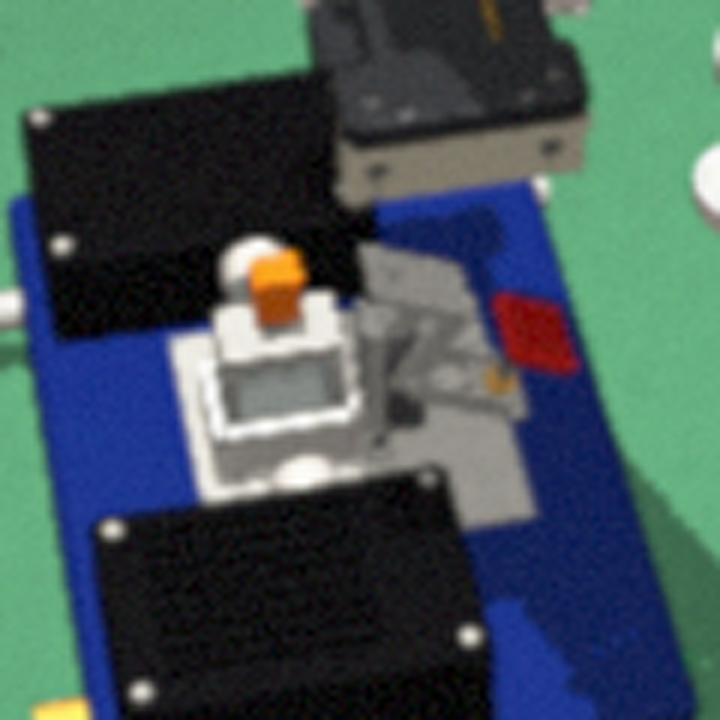

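View pics/c9.png

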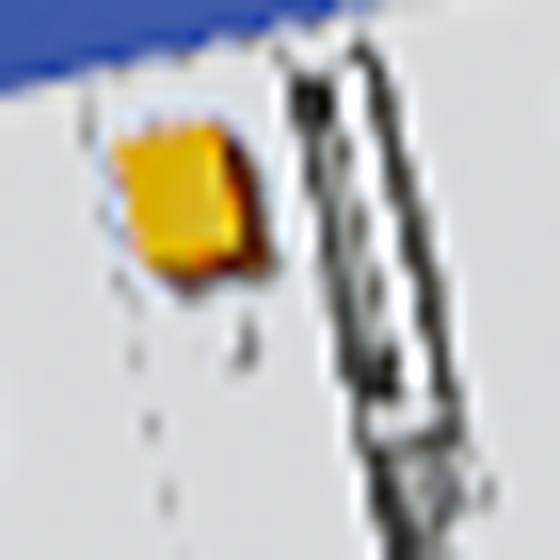

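View pics/top3.png

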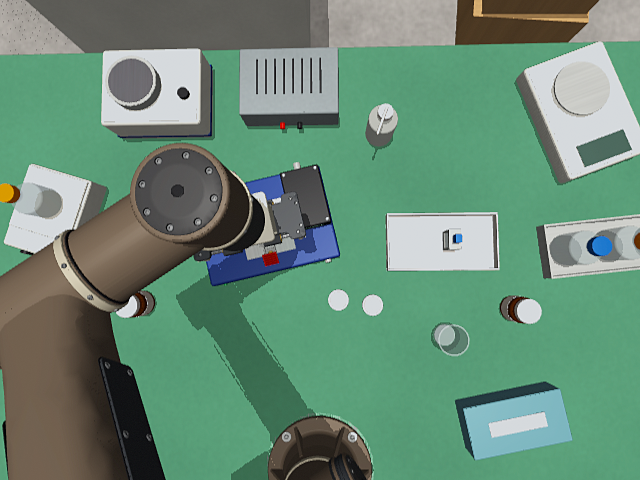

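Run:
```python
from h import *
t,s=load('top0'),load('side0')
print('handle top',ray(t,255.9,212.0,.142),'side',ray(s,300.8,274.2,.142))
print('origin proj top',proj(t,(0,0,0)),proj(t,(0,0,.02)),'side',proj(s,(0,0,0)),proj(s,(0,0,.02)))
crop('top3',255,400,135,80,6,'c10'); crop('side0',475,180,135,135,5.5,'c11')
```

```text
handle top [0.56625863 0.12276698 0.142     ] side [0.5672375  0.12567436 0.142     ]
origin proj top [320.18057053 467.97219428] [319.91415121 471.81880238] side [535.17968716 277.81912115] [537.29834009 272.3962389 ]
```

View pics/c10.png

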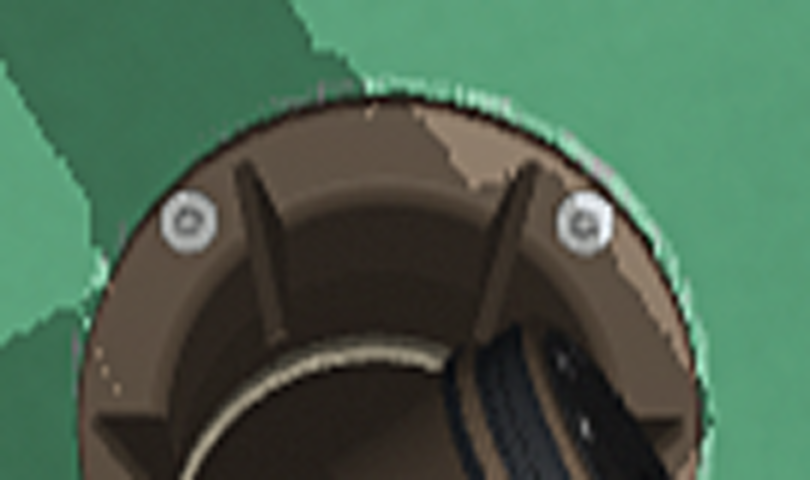

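View pics/c11.png

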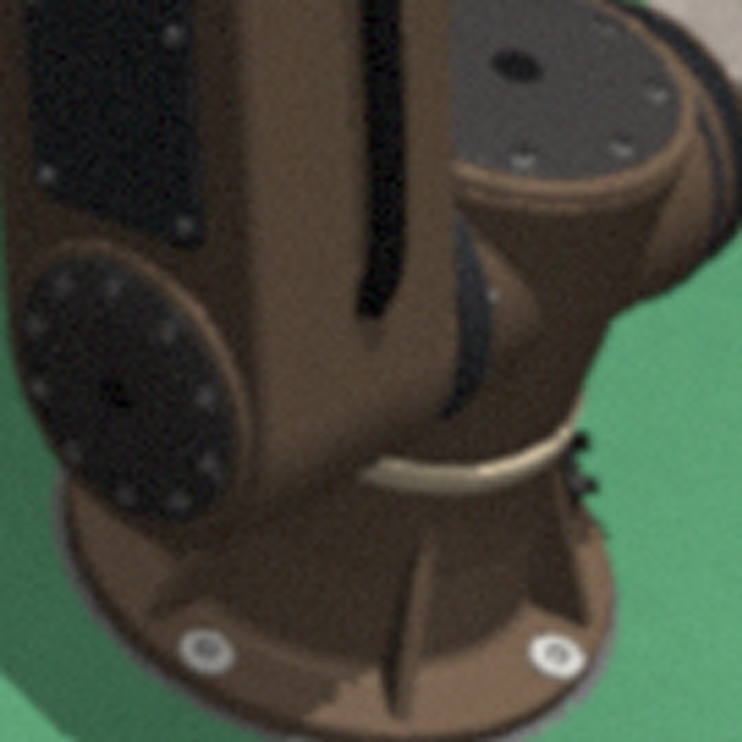

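Run:
```python
from h import *
t,s=load('top0'),load('side0')
for h in(.012,.02,.025):
  for a in (.0755,):
    print(h,'top',proj(t,(a,a,h)),proj(t,(a,-a,h)),'side',proj(s,(a,a,h)),proj(s,(-a,a,h)))
f=lambda u,v,x0,y0,k:(x0+(u+.5)/k-.5,y0+(v+.5)/k-.5)
print(f(189,221,255,400,6),f(586,224,255,400,6),f(207,651,475,180,5.5),f(557,656,475,180,5.5))
```

```text
0.012 top [286.27279523 435.52940032] [353.35594324 435.69501655] side [511.89954107 298.06600338] [576.66000906 299.0852487 ]
0.02 top [285.90196224 436.80306955] [353.51018288 436.97572509] side [512.68109473 295.89875587] [577.7193668  296.91568149]
0.025 top [285.66723311 437.60927414] [353.60781876 437.78643168] side [513.17293999 294.53486946] [578.38605306 295.55030641]
(286.0833333333333, 436.4166666666667) (352.25, 436.9166666666667) (512.2272727272727, 297.95454545454544) (575.8636363636364, 298.8636363636364)
```

Request:
move_arm --pt "4 -2 0.1 0 0 0 0" --pt "4 -4 0.15 0.3 0 0 0" --pt "4 -4.9 0.17 1.2 0 0 0" --pt "4 -4.9 0.17 3 0 0 0" --pt "4 -4.9 0.17 5 0 0 0" --pt "4 -4.9 0.17 6.6 0 0 0" --pt "4 -4.9 0.17 7.4 0 0 0" --pt "4 -4.9 0.17 7.4 0 0 0"

```text
clock: 12.35
tool_pos: [0.5645, 0.1231, 0.1241]
orientation: [-180.0, -0.1, -167.4]
force: [-0.1, 0.5, 0.9]
opening: 0.0399
```

Run:
```python
from h import *
go((.5665,.1237,.116),-167.4)
snap('side','side4'); crop('side4',245,190,150,150,4,'c12')
```

```text
clock 12.35 pos [0.5645 0.1231 0.1241] ori [-1.7998e+02 -5.0000e-02 -1.6740e+02] F [-0.12  0.51  0.92] open 0.0399
shift cm [-0.209  0.015  0.813] rv [-0.0003 -0.0009 -0.    ]
```

View pics/c12.png

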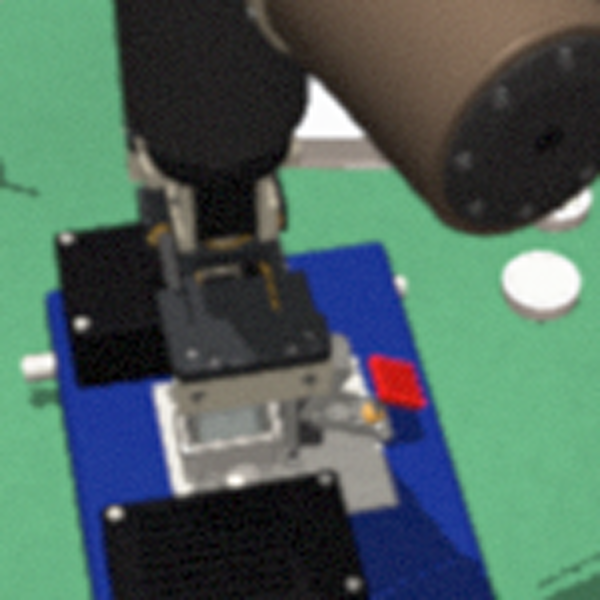

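Request:
move_arm --pt "3.5 -0.18 0 0.2 0 0 0" --pt "3 -0.18 0 0.4 0 0 0" --pt "2.6 -0.18 0 0.6 0 0 0" --pt "2.4 -0.18 0 0.75 0 0 0" --pt "2.2 -0.18 0 0.75 0 0 0" --pt "2 -0.18 0 0.75 0 0 0" --pt "2 -0.18 0 0.75 0 0 0" --pt "2 -0.18 0 0.75 0 0 0"

```text
clock: 13.4
tool_pos: [0.5666, 0.1236, 0.1171]
orientation: [180.0, 0.0, -167.4]
force: [-0.3, -0.3, 0.4]
opening: 0.0199
```

Run:
```python
from h import *
go((.5665,.1237,.116),-167.4)
```

```text
clock 13.4 pos [0.5666 0.1236 0.1171] ori [ 180.      0.   -167.41] F [-0.33 -0.31  0.4 ] open 0.0199
shift cm [0.008 0.007 0.11 ] rv [ 0.      0.0001 -0.0001]
```

Request:
move_arm --pt "1.9 0 0 0 0 0 0" --pt "1.85 0 0 0 0 0 0" --pt "1.8 0 0 0 0 0 0" --pt "1.75 0 0 0 0 0 0" --pt "1.7 0 0 0 0 0 0" --pt "1.65 0 0 0 0 0 0" --pt "1.65 0 0 0 0 0 0" --pt "1.65 0 0 0 0 0 0"

```text
clock: 14.4
tool_pos: [0.5666, 0.1236, 0.1171]
orientation: [-180.0, 0.0, -167.4]
force: [-0.1, 0.2, -0.2]
opening: 0.0164
```

Still free at 16.4 mm, so the fingers are centred well enough. I close fully.

Request:
move_arm --pt "1.55 0 0 0 0 0 0" --pt "1.5 0 0 0 0 0 0" --pt "1.45 0 0 0 0 0 0" --pt "1.4 0 0 0 0 0 0" --pt "1.3 0 0 0 0 0 0" --pt "1 0 0 0 0 0 0" --pt "0.5 0 0 0 0 0 0" --pt "0 0 0 0 0 0 0"

```text
clock: 15.4
tool_pos: [0.5665, 0.1236, 0.117]
orientation: [180.0, -0.0, -167.4]
force: [-1.3, -0.4, -1.1]
opening: 0.0137
```

Request:
move_arm --pt "0 0 0 -0.1 0 0 0" --pt "0 0 0 -0.25 0 0 0" --pt "0 0 0 -0.4 0 0 0" --pt "0 0 0 -0.55 0 0 0" --pt "0 0 0 -0.7 0 0 0" --pt "0 0 0 -0.85 0 0 0" --pt "0 0 0 -1 0 0 0" --pt "0 0 0 -1 0 0 0"

```text
clock: 16.4
tool_pos: [0.5667, 0.1237, 0.1272]
orientation: [180.0, 0.0, -167.4]
force: [-0.4, -0.6, -0.9]
opening: 0.0135
```

Request:
move_arm --pt "0 0 0 -0.4 0 0 0" --pt "0 0 0 -1 0 0 0" --pt "0 0 0 -2 0 0 0" --pt "0 0 0 -3.5 0 0 0" --pt "0 0 0 -5.5 0 0 0" --pt "0 0 0 -7.5 0 0 0" --pt "0 0 0 -9 0 0 0" --pt "0 0 0 -10 0 0 0"

```text
clock: 17.4
tool_pos: [0.5667, 0.1237, 0.2284]
orientation: [180.0, 0.1, -167.4]
force: [0.1, 0.7, -2.0]
opening: 0.0141
```

Run:
```python
from h import *
go((.511,-.235,.22),-180); print(sensors.get_obs()['joint_pos'])
snap('side','side5');
```

```text
clock 17.4 pos [0.5667 0.1237 0.2284] ori [ 1.7998e+02  6.0000e-02 -1.6741e+02] F [ 0.1   0.74 -1.95] open 0.0141
shift cm [ 13.261 -33.795   0.808] rv [0.0005 0.0011 0.2198]
[ 3.16232049e+01  1.15577831e+01 -1.15298608e+01 -1.15268507e-03
 -6.68439294e+01 -1.09029366e+02]
```

View pics/side5.png

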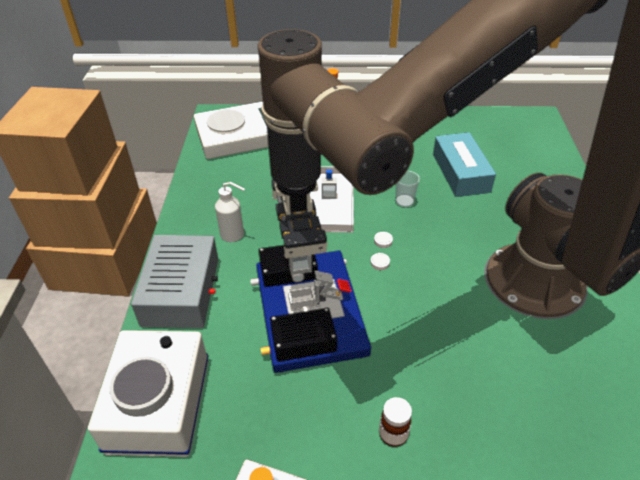

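Request:
move_arm --pt "0 0.8 -2.2 0 0 0 0.01" --pt "0 2.5 -6.6 0 0 0 0.04" --pt "0 4.6 -11.6 0 0 0 0.08" --pt "0 6.6 -16.8 0 0 0 0.11" --pt "0 8.7 -22 0 0 0 0.15" --pt "0 10.8 -27.4 0 0 0 0.19" --pt "0 12.5 -32 0 0 0 0.22" --pt "0 13.2 -33.7 0 0 0 0.22"

```text
clock: 18.45
tool_pos: [0.5095, -0.2369, 0.2262]
orientation: [180.0, -0.1, 179.8]
force: [0.4, 0.7, -2.1]
opening: 0.0142
```

Run:
```python
from h import *
go((.511,-.235,.10),-180)
snap('side','side6'); snap('top','top6'); crop('side6',270,100,130,140,4.2,'c13'); crop('top6',370,195,140,90,5,'c14')
```

```text
clock 18.45 pos [ 0.5095 -0.2369  0.2262] ori [ 1.7999e+02 -1.0000e-01  1.7979e+02] F [ 0.37  0.66 -2.15] open 0.0142
shift cm [-0.169  0.187 12.621] rv [ 0.0001 -0.0017 -0.0037]
```

View pics/c13.png

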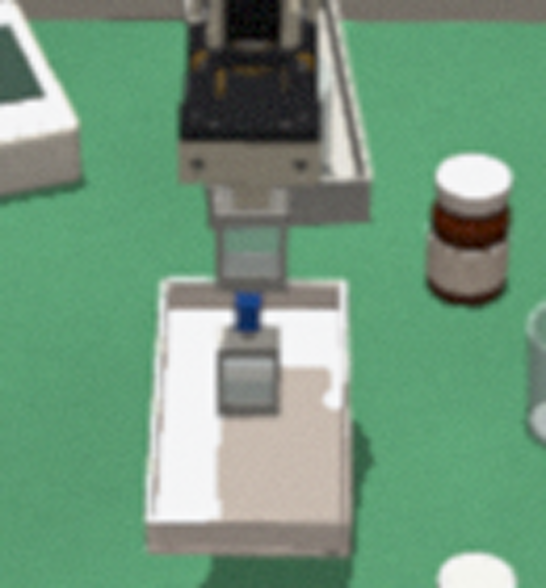

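View pics/c14.png

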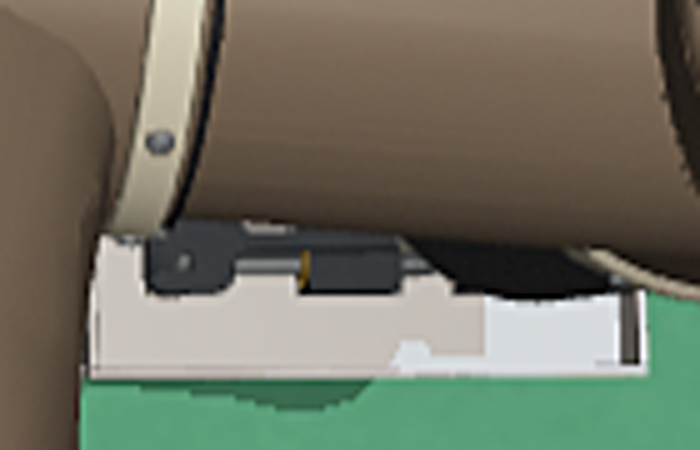

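Request:
move_arm --pt "0 -0.1 0.15 1 0 0 0" --pt "0 -0.15 0.2 3.5 0 0 0" --pt "0 -0.15 0.2 6.5 0 0 0" --pt "0 -0.15 0.2 9.5 0 0 0" --pt "0 -0.15 0.2 12 0 0 0" --pt "0 -0.15 0.2 13.5 0 0 0" --pt "0 -0.15 0.2 14.2 0 0 0" --pt "0 -0.15 0.2 14.2 0 0 0"

```text
clock: 19.55
tool_pos: [0.5129, -0.2318, 0.0851]
orientation: [-180.0, -0.0, -180.0]
force: [0.5, 0.5, -1.9]
opening: 0.0141
```

Run:
```python
from h import *
go((.511,-.235,.071),-180)
snap('side','side7'); crop('side7',270,130,120,110,5,'c15')
```

```text
clock 19.55 pos [ 0.5129 -0.2318  0.0851] ori [-1.8000e+02 -1.0000e-02 -1.7998e+02] F [ 0.47  0.54 -1.92] open 0.0141
shift cm [ 0.19  -0.323  1.406] rv [-0.0001 -0.0002  0.0004]
```

View pics/c15.png

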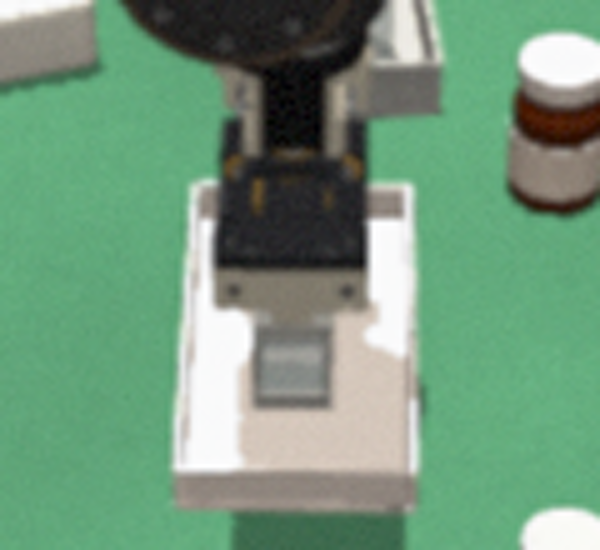

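Request:
move_arm --pt "0 0 0 0.2 0 0 0" --pt "0 0 0 0.4 0 0 0" --pt "0 0 0 0.6 0 0 0" --pt "0 0 0 0.8 0 0 0" --pt "0 0 0 0.95 0 0 0" --pt "0 0 0 1.1 0 0 0" --pt "0 0 0 1.2 0 0 0" --pt "0 0 0 1.2 0 0 0"

```text
clock: 20.6
tool_pos: [0.5127, -0.2321, 0.073]
orientation: [180.0, -0.0, 180.0]
force: [0.3, -0.1, -0.9]
opening: 0.0138
```

Request:
move_arm --pt "0 0 0 0.02 0 0 0" --pt "0 0 0 0.04 0 0 0" --pt "0 0 0 0.06 0 0 0" --pt "0 0 0 0.08 0 0 0" --pt "0 0 0 0.1 0 0 0" --pt "0 0 0 0.12 0 0 0" --pt "0 0 0 0.12 0 0 0" --pt "0 0 0 0.12 0 0 0"

```text
clock: 21.6
tool_pos: [0.5127, -0.2321, 0.0719]
orientation: [180.0, 0.0, 180.0]
force: [-0.7, -0.3, -2.0]
opening: 0.0137
```

Request:
move_arm --pt "0 0 0 0.02 0 0 0" --pt "0 0 0 0.04 0 0 0" --pt "0 0 0 0.06 0 0 0" --pt "0 0 0 0.08 0 0 0" --pt "0 0 0 0.1 0 0 0" --pt "0 0 0 0.1 0 0 0" --pt "0 0 0 0.1 0 0 0" --pt "0 0 0 0.1 0 0 0"

```text
clock: 22.6
tool_pos: [0.5128, -0.2321, 0.071]
orientation: [-180.0, 0.0, 180.0]
force: [-0.4, -0.1, -0.5]
opening: 0.0141
```

Request:
move_arm --pt "0 0 0 0.02 0 0 0" --pt "0 0 0 0.03 0 0 0" --pt "0 0 0 0.04 0 0 0" --pt "0 0 0 0.05 0 0 0" --pt "0 0 0 0.06 0 0 0" --pt "0 0 0 0.06 0 0 0" --pt "0 0 0 0.06 0 0 0" --pt "0 0 0 0.06 0 0 0"

```text
clock: 23.6
tool_pos: [0.5129, -0.2321, 0.071]
orientation: [-180.0, 0.0, 180.0]
force: [-3.2, 1.2, 7.7]
opening: 0.0139
```

It is on the floor: z stopped at 0.071 and the force rose. I ease off slightly, then open.

Request:
move_arm --pt "0 0 0 -0.02 0 0 0" --pt "0 0 0 -0.04 0 0 0" --pt "0 0 0 -0.04 0 0 0" --pt "1.5 0 0 -0.04 0 0 0" --pt "1.8 0 0 -0.04 0 0 0" --pt "2.2 0 0 -0.04 0 0 0" --pt "2.8 0 0 -0.04 0 0 0" --pt "2.8 0 0 -0.04 0 0 0"

```text
clock: 24.6
tool_pos: [0.5127, -0.232, 0.0706]
orientation: [180.0, -0.0, 180.0]
force: [0.3, -0.5, 0.8]
opening: 0.0275
```

Request:
move_arm --pt "2.8 0 0 -0.3 0 0 0" --pt "2.8 0 0 -1 0 0 0" --pt "2.8 0 0 -2 0 0 0" --pt "2.8 0 0 -3.5 0 0 0" --pt "2.8 0 0 -6 0 0 0" --pt "2.8 0 0 -9 0 0 0" --pt "2.8 0 0 -12 0 0 0" --pt "2.8 0 0 -15 0 0 0"

```text
clock: 25.6
tool_pos: [0.5126, -0.2321, 0.2229]
orientation: [-180.0, 0.1, 180.0]
force: [-0.3, 0.4, 0.2]
opening: 0.0281
```

Run:
```python
from h import *
go((.36,-.1,.22),-180)
snap('side','side8')
```

```text
clock 25.6 pos [ 0.5126 -0.2321  0.2229] ori [-1.7999e+02  7.0000e-02  1.7999e+02] F [-0.29  0.36  0.2 ] open 0.0281
shift cm [15.267 13.206  0.272] rv [-0.0002  0.0012 -0.0001]
```

View pics/side8.png

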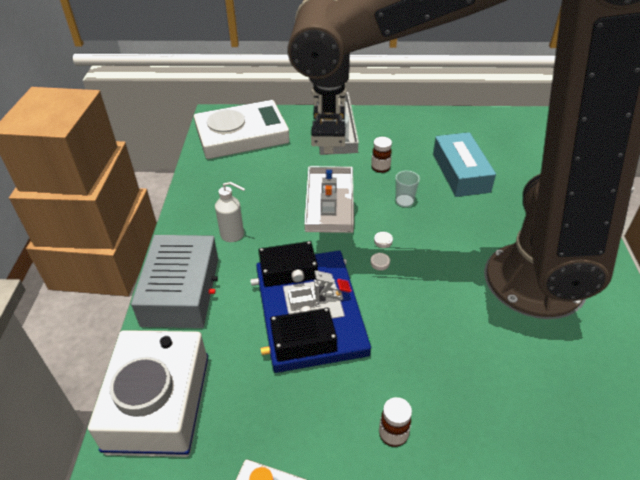

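Run:
```python
from h import *
a=cv2.imread('pics/side8.png')
b=np.hstack([cv2.resize(a[155:245,290:370],None,fx=5,fy=5),cv2.resize(a[245:335,255:335+20],None,fx=4,fy=5)])
cv2.imwrite('pics/c16.png',b)
```

```text
(no output)
```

View pics/c16.png

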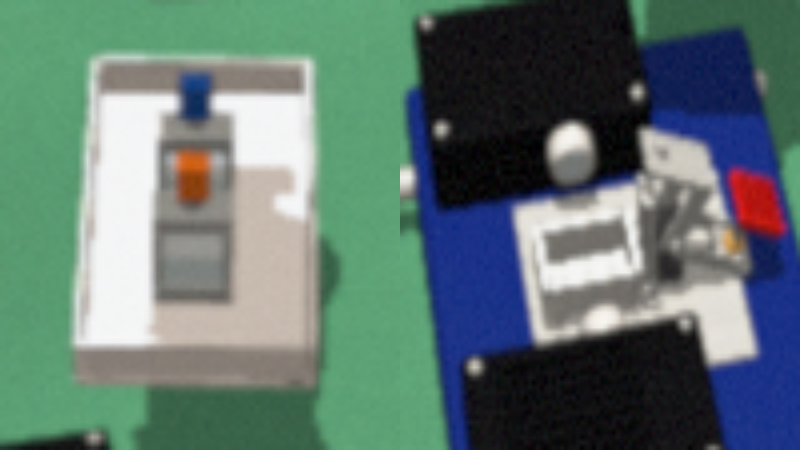

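The crop shows the orange-handled cell upright on the tray floor beside the blue spare. The nest is empty, the clip is still open, and the robot is clear of everything.

```bash
python3 -c "
from plant import job
print(job.close_job())"
```

```text
the job is handed in; nothing more can be done
None
```

The used cell now stands upright on the tray floor, about 65 mm from the blue-handled spare. The clip is still open, and I handed the job in at about 25.7 s.

- **Clip:** I found the pad by touch at about 109–110 mm. The highest reading at the end of a press was 10.8 N vertical plus 8 N sideways drag, about 13.4 N in total. I then followed the pad's swing, which took the sideways force to near zero. The vertical force faded to zero after about 16 mm of travel, and the pictures showed the clip open.
- **Cell:** It came straight up without resistance. I set it down with a brief contact of about 8–10 N, eased off, then let go.
- **Last checks:** The final side picture shows the cell upright, the nest empty, the clip open, and the spare and bystanders apparently unmoved. The gripper is about 15 cm above the cell with the force reading near zero.

- **Camera disagreement:** The two cameras disagreed by several mm in y: 7–8 mm on the tray and analyser base, about 3 mm on the handle. I used in-between values and confirmed the grasp by touch.
- **Not checked:** I took no top view after the release, and forces were only read at the end of each one-second call, so peaks between readings were not seen.

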